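Clear the gluing plate and hold the asphalt beam over it

ROBOT

A 7-joint arm with a two-finger parallel gripper is mounted at the origin on the work surface. World frame = base frame: x ahead of the robot, y to its left, z up, the work surface at z = 0. Lengths are in m, angles in rad, forces in N, time in s.
With the tool pointing down it reaches from about 0.4 to 0.85 m from the base axis. Payload 6.9 kg.
Tool frame: the origin (TCP) lies between the finger pads; the fingertips stand env.tip_extent ahead of it and the grasp point (between the pads) is the TCP (env.tip_extent is the distance from the TCP to the fingertips, in m); z points along the fingers, x is the direction in which the jaws open and shut, and the axes are right-handed (so a half turn about z gives the same grasp; the last joint's range is limited). The gripper opens to 85 mm and grips with 20 to 120 N. Pads are 22 mm wide; open, the fingers measure 114 mm over their backs; the gripper's body (76 mm by 85 mm) begins 54 mm behind the grasp point. The pads swing forward as they close: fully open they stand 13 mm farther back than shut.
Start: joints at [1.435, 0.507, -0.238, 1.5, 0.126, 1.149, -0.155], TCP at [0.15, -0.607, 0.25] pointing down, gripper open.
Joint ranges: [-3.08, 3.08], [-0.24, 2.05], [-1.43, 1.35], [0, 2.5], [-1.52, 4.66], [0.17, 1.96], [-2.89, 2.89]. Speed limits (rad/s): [2.39, 2.39, 3.14, 3.14, 3.14, 3.14, 3.14].

INTERFACE

Orientations are given as a rotation vector (axis times angle).
In Python, from plant import env gives the robot as it stands.
- The arm moves only by the tool send_rows, never from a script. Its argument "deltas" is a list of rows, each an object of numbers: "jaw": the finger opening in cm, from 0 to 8.54; "x", "y", "z": the shift along the world's x, y, z in cm; "rx", "ry", "rz": the turn, a rotation vector about the world's x, y, z in rad. A call has 1 to 20 rows; each row is the pose to reach, as a shift and turn from the pose commanded when the call began; what a row does not reach only later rows make up. A row lasts 1/8 s, in which the tool goes at most 62.5 mm and 10.7 degrees, less where a joint would pass 70% of its speed; a pose out of reach is approached as far as the arm can. A call with a gripper value outside its range is refused whole. The fingers move at their own pace and stop on an object; "newtons" is the grip in N (left out, the last holds). Time passes only in rows, so rows that repeat a pose let the fingers close. It gives the time, the measured TCP pose, the force and the opening at its end, in the units of the state.
- env.get_state(): the state, without advancing time (a new reading comes with each control period).
- env.read_camera(name): name is "scene" or "top" or "wrist"; returns the picture (384x512x3 uint8, blue, green, red); there is no depth.
- env.camera_info(name): a dict with "intrinsics" (3x3 intrinsics, pixels), "eye" and "rotation" of the camera in the world. Camera axes: x right, y down, z forward; pixel columns grow to the right and rows downward; lengths in m; the calibration is good to about 2 mm. The wrist camera is an equidistant fisheye: a pixel r from the principal point sees the ray r / f radians off the axis. A picture is of the moment at which its call begins: read the wrist's pose just before it. camera_info takes no time and is no camera call; for the wrist camera it gives the pose at the moment of the call.
- env.job_done(): hands the job in, once; it reports no verdict.
The state is a dict: "time_s": time; "joints": joint angles; "joint_velocities": joint speeds; "effort": joint torques, N m; "position": TCP position; "eef_rot": TCP orientation; "wrist_force": force on the tool from outside, world axes, zero at the start; "wrist_torque": the same for the moment, N m; "finger_gap": finger opening in m.
Only numpy, scipy, OpenCV 4.12 (cv2) and the standard library are available. Lean on these libraries where they do the work, as an engineer would, in place of code of your own. Each camera call takes 0.05 s, during which the arm holds its last target. There are 200 camera calls.

TASK

Push the three loose stone chips off the steel gluing plate with the scraper block held in the gripper (not with the fingers or the beam), then put the scraper back down on the table clear of the plate. Next pick up the asphalt beam, carry it over the top of the row of standing cores without disturbing them, and bring it about 10 mm above the plate: level, centred, lengthways in line with the plate, and never touching it. Finish while still holding the beam there, motionless in the gripper; do not put it down or let go.

Things in the scene. Friction and masses are not known exactly. Their poses are not given: they have to be found in the camera images.
- plate: Fixed flat rectangular steel plate on the table, 180 (its x) x 60 (its y) x 20 (z) mm, on the robot's right. Origin: centre of its underside, on the table. Bare flat top, no rim.
- plate_top (a point): Centre of the plate's top face, 20 mm above the table; same axes as the plate (x along its length, z up).
- scraper: Loose upright wooden block with a black rubber foot, 24 (its x) x 84 (its y) x 75 (z) mm, about 0.12 kg, standing on the table to the right of the plate. Origin: centre of its underside. Grip it across its 24 mm thickness, near the top, so that the fingers stay above the chips while the rubber foot skims the plate; its 84 mm length covers the plate's 60 mm width in one stroke.
- scraper_mid (a point): Centre of the scraper block, 37.5 mm above its underside.
- chip1_mid (a point): Middle of loose stone chip 1, 7 mm above its underside; grey-brown chip 20 x 17 x 14 mm, about 11 g, at the start lying on the plate (near the end of the plate nearer the robot).
- chip2_mid (a point): Middle of loose stone chip 2, 7 mm above its underside; grey-brown chip 20 x 17 x 14 mm, about 11 g, at the start lying on the plate (near the middle of the plate).
- chip3_mid (a point): Middle of loose stone chip 3, 7 mm above its underside; grey-brown chip 20 x 17 x 14 mm, about 11 g, at the start lying on the plate (near the end farther from the robot).
- beam: Loose asphalt beam, a dark stone-speckled square bar, 160 (its x) x 40 (its y) x 40 (z) mm, 0.5 to 0.72 kg, lying on the table on the robot's left, lengthways roughly away from the robot. Origin: centre of its underside; z up. Either end may point either way over the plate.
- core1: Loose standing asphalt core, cylinder of 100 mm diameter and 120 mm height, 2.2 kg. Origin: centre of its underside; z up. One of three that stand in a row leading away from the robot, 118 mm from centre to centre, in any order, between the beam and the plate; leave it where it is.
- core2: Loose standing asphalt core, cylinder of 100 mm diameter and 90 mm height, 1.7 kg. Origin: centre of its underside; z up. One of three that stand in a row leading away from the robot, 118 mm from centre to centre, in any order, between the beam and the plate; leave it where it is.
- core3: Loose standing asphalt core, cylinder of 100 mm diameter and 63 mm height, 1.2 kg. Origin: centre of its underside; z up. One of three that stand in a row leading away from the robot, 118 mm from centre to centre, in any order, between the beam and the plate; leave it where it is.
- chip1: The same chip 1; origin: centre of its underside at the start (it may turn over when pushed).
- chip2: The same chip 2; origin: centre of its underside at the start (it may turn over when pushed).
- chip3: The same chip 3; origin: centre of its underside at the start (it may turn over when pushed).
There are look-alikes about, which are no part of the job. There is more than one size of the plate; the job needs the middle-sized.

How it is judged:
By the outcome, as a careful person would: the job done as asked, in the order asked, and still so for the second after the job is handed in, while the arm keeps its last pose, push and grip.
It also fails if it takes over 58 s, if anything falls off the work surface, if the arm or the gripper's body presses on something with over 40 N, if the wrist force passes 120 N, or if a joint passes its speed limit or range.

## Working session

There is one attempt and no reset: what is moved stays moved. The work goes in short steps, Python scripts to look and compute and a tool call to move; the robot and the scene stay as the last step left them, time stands still between calls to the robot, and variables do not carry over. Pictures are saved under pics/ and viewed, about 8 in all and at most 12, crops included, and the job is handed in when it is done.

Besides the shell and the picture viewer there is one more tool, called in YAML: its name, and indented under it one key for each argument. send_rows: Moves the arm, as the interface text tells. Its arguments: {"type":"object","properties":{"deltas":{"type":"array"},"newtons":{"type":"number"}},"required":["deltas"]}

```bash
ls; mkdir -p pics; cat > h.py <<'E'
import numpy as np, cv2
from plant import env
def ray(name,u,v,info=None):
    c=info or env.camera_info(name);K=np.array(c["intrinsics"]);R=np.array(c["rotation"])
    x=(u-K[0,2])/K[0,0];y=(v-K[1,2])/K[1,1]
    if name=="wrist":
        r=np.hypot(x,y);s=np.sin(r)/r if r>1e-9 else 1;d=np.array([x*s,y*s,np.cos(r)])
    else: d=np.array([x,y,1.])
    d=R@d;return np.array(c["eye"]),d/np.linalg.norm(d)
def onz(name,u,v,z,info=None):
    e,d=ray(name,u,v,info);return e+d*(z-e[2])/d[2]
def two(r1,r2):
    (a,d),(b,f)=r1,r2
    s=np.linalg.lstsq(np.c_[d,-f],b-a,rcond=None)[0];p=a+d*s[0];q=b+f*s[1];return (p+q)/2,np.linalg.norm(p-q)
E
python3 - <<'E'
from h import *
np.set_printoptions(precision=3,suppress=True)
print(env.get_state(),env.tip_extent)
for n in("scene","top","wrist"):
    c=env.camera_info(n);print(n,c);cv2.imwrite(f"pics/{n}0.png",env.read_camera(n))
a=cv2.imread("pics/scene0.png");b=cv2.imread("pics/top0.png")
E
```

```text
pics
{'time_s': 0.0, 'joints': array([ 1.434,  0.508, -0.237,  1.501,  0.126,  1.149, -0.155]), 'joint_velocities': array([ 0.001, -0.001, -0.001,  0.001, -0.001, -0.001,  0.   ]), 'effort': array([  0.   , -62.06 ,  -2.186, -24.966,   0.013,   0.012,  -0.   ]), 'position': array([ 0.149, -0.606,  0.249]), 'eef_rot': array([-2.472,  1.937,  0.002]), 'wrist_force': array([ 0.549, -1.127, -0.258]), 'wrist_torque': array([0.015, 0.036, 0.071]), 'finger_gap': 0.0855160391356814} 0.019
scene {'intrinsics': array([[448.804,   0.   , 253.892],
       [  0.   , 448.804, 187.431],
       [  0.   ,   0.   ,   1.   ]]), 'eye': array([ 0.963, -0.3  ,  0.915]), 'rotation': array([-2.258, -1.352,  0.4  ])}
top {'intrinsics': array([[402.51 ,   0.   , 255.162],
       [  0.   , 402.51 , 187.381],
       [  0.   ,   0.   ,   1.   ]]), 'eye': array([ 0.293, -0.042,  0.956]), 'rotation': array([-2.012,  2.214, -0.226])}
wrist {'intrinsics': array([[297.319,   0.   , 256.946],
       [  0.   , 297.319, 194.263],
       [  0.   ,   0.   ,   1.   ]]), 'eye': array([ 0.222, -0.589,  0.374]), 'rotation': array([ 2.279, -1.786, -0.27 ])}
```

View pics/top0.png

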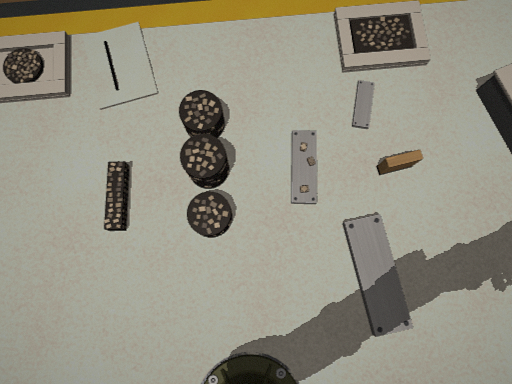

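View pics/scene0.png

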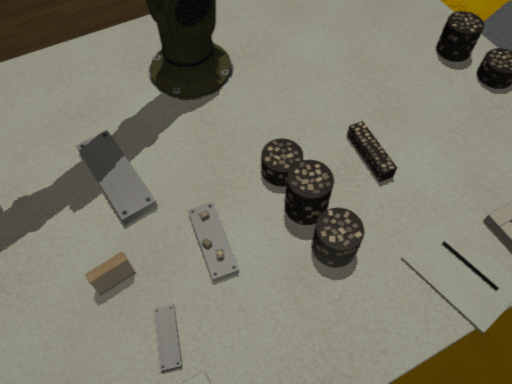

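The top view shows three grey plates: small (364,104), medium with the three chips (304,167), large (377,272). The medium one with chips fits. The scraper is the brown block at (400,161), the beam the speckled bar at (117,196), and the core row is at (203,112), (204,160), (210,214). The line at (111,65) is only a mark on paper. I'll confirm with one enlarged crop and measure.

```bash
sed -i 's/^import numpy.*/&\nfrom scipy.spatial.transform import Rotation as Ro/; s/R=np.array(c\["rotation"\])/R=Ro.from_rotvec(c["rotation"]).as_matrix()/' h.py
python3 - <<'E'
from h import *
np.set_printoptions(precision=3,suppress=True)
T=cv2.imread("pics/top0.png");S=cv2.imread("pics/scene0.png")
up=lambda a:cv2.resize(a,None,fx=4,fy=4,interpolation=cv2.INTER_CUBIC)
a=up(T[115:215,280:430]);b=up(T[150:240,60:130]);
c=np.zeros((400,200,3),np.uint8);c[:360]=b[:,:200]; 
d=up(S[190:300,75:245])[:,:]; d=cv2.resize(d,(600,388)); 
img=np.zeros((600,800,3),np.uint8);img[:400,:600]=a;img[:360,600:800]=b[:, 40:240];
img[400:600,:300]=cv2.resize(S[190:300,75:240],(300,200));img[400:600,300:600]=cv2.resize(S[115:215,240:390],(300,200))
cv2.imwrite("pics/crop1.png",img)
def big(m,seed):
    n,l,st,ce=cv2.connectedComponentsWithStats(m.astype(np.uint8))
    ys,xs=np.nonzero(m);k=np.argmin((xs-seed[0])**2+(ys-seed[1])**2);c=(l==l[ys[k],xs[k]]).astype(np.uint8)
    ct=max(cv2.findContours(c,0,1)[0],key=cv2.contourArea);return c,ct
for n,I,ps in(("top",T,(297,175)),("scene",S,(215,262))):
    hsv=cv2.cvtColor(I,cv2.COLOR_BGR2HSV)
    print(n,"plate px",I[ps[1],ps[0]],"table",I[ps[1]+50,ps[0]+20])
# scraper: orange mask
for n,I,sd in(("top",T,(400,161)),("scene",S,(112,270))):
    h=cv2.cvtColor(I,cv2.COLOR_BGR2HSV);m=(h[...,1]>90)&(h[...,0]<22)&(h[...,2]>50)
    c,ct=big(m,sd);print(n,"scraper",cv2.contourArea(ct),cv2.approxPolyDP(ct,2,True)[:,0].tolist())
for n,I,sd in(("top",T,(297,175)),("scene",S,(215,262))):
    d=np.abs(I.astype(int)-I[sd[1],sd[0]].astype(int)).max(2)<35
    m=cv2.morphologyEx(d.astype(np.uint8),cv2.MORPH_OPEN,np.ones((3,3)))
    c,ct=big(m,sd);print(n,"plate",cv2.contourArea(ct),cv2.minAreaRect(ct),cv2.boxPoints(cv2.minAreaRect(ct)).tolist())
for n,I,sd in(("top",T,(117,196)),("scene",S,(371,152))):
    h=cv2.cvtColor(I,cv2.COLOR_BGR2GRAY);m=cv2.morphologyEx((h<90).astype(np.uint8),cv2.MORPH_CLOSE,np.ones((5,5)))
    c,ct=big(m,sd);print(n,"beam",cv2.contourArea(ct),cv2.minAreaRect(ct),cv2.approxPolyDP(ct,2,True)[:,0].tolist())
E
```

```text
top plate px [129 134 138] table [157 172 171]
scene plate px [122 130 132] table [131 147 147]
top scraper 528.5 [[420, 151], [387, 157], [378, 166], [380, 173], [413, 164], [422, 158]]
scene scraper 330.0 [[123, 254], [118, 254], [87, 273], [89, 280], [124, 260]]
top plate 1772.5 ((303.5, 166.0), (72.0, 27.0), 90.0) [[290.0, 130.0], [317.0, 130.0], [317.0, 202.0], [290.0, 202.0]]
scene plate 146092.0 ((255.50003051757812, 191.49996948242188), (382.99993896484375, 510.99993896484375), 90.0) [[6.103515625e-05, 0.0], [511.0, 0.0], [511.0, 382.99993896484375], [6.103515625e-05, 382.99993896484375]]
top beam 1499.0 ((117.40371704101562, 195.39340209960938), (23.969036102294922, 70.0789566040039), 2.9108378887176514) [[131, 161], [108, 162], [105, 229], [125, 230], [127, 226]]
scene beam 1460.0 ((370.91680908203125, 153.06173706054688), (69.99905395507812, 24.818317413330078), 53.426971435546875) [[350, 125], [347, 139], [380, 185], [392, 181], [396, 167], [362, 121]]
```

View pics/crop1.png

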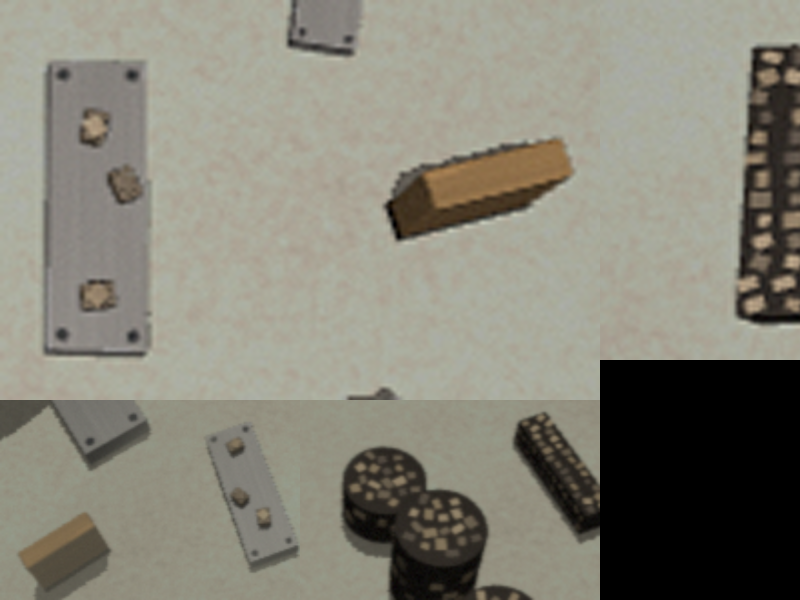

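```bash
python3 - <<'E'
from h import *
np.set_printoptions(precision=4,suppress=True)
P=[(292,130.5),(316.5,130.2),(317.2,202.7),(291.2,203)]
w=np.array([onz("top",*p,.02) for p in P]);print(w,w.mean(0));print("plate size",np.linalg.norm(w[0]-w[3]),np.linalg.norm(w[0]-w[1]))
L=(w[0]+w[1]-w[2]-w[3]);print("yaw deg",np.degrees(np.arctan2(L[1],L[0])))
print("chips",[onz("top",280+a/4,115+b/4,.034) for a,b in((97,295),(125,184),(94,127))])
print("plate centre in scene x top:",two(ray("top",*np.mean(P,0)),ray("scene",75+252/1.818,190+(494-400)/1.818)))
sT=[(280+a/4,115+b/4) for a,b in((418,168),(560,139),(573,162),(435,207))]
w=np.array([onz("top",*p,.075) for p in sT]);print("scraper",w,w.mean(0),[np.linalg.norm(w[i]-w[i-1]) for i in range(4)])
L=w[1]+w[2]-w[0]-w[3];print("yaw of length",np.degrees(np.arctan2(L[1],L[0])))
sS=[(87,273),(118,254),(125,260),(90.5,279)]
print("tri",two(ray("top",*np.mean(sT,0)),ray("scene",*np.mean(sS,0))))
bT=[(108,162),(127,162),(125.5,229.5),(105,230)]
# beam top face estimate
w=np.array([onz("top",*p,.04) for p in bT]);print("beam",w,w.mean(0))
for n,q,z in(("near",(210,213),.063),("mid",(204,155),.12),("far",(202,110),.09)): print(n,[onz("top",*q,k) for k in (.063,.09,.12)])
print("core tri",[two(ray("top",*a),ray("scene",*b)) for a,b in(((210,213),(283,158)),((204,156),(310,181)),((201.5,109),(339,229)))])
E
```

```text
[[ 0.6215 -0.1616  0.02  ]
 [ 0.6165 -0.2213  0.02  ]
 [ 0.4378 -0.2003  0.02  ]
 [ 0.443  -0.1393  0.02  ]] [ 0.5297 -0.1806  0.02  ]
plate size 0.179916395915028 0.05996758945034941
yaw deg -6.9215999018989915
chips [array([ 0.4714, -0.172 ,  0.034 ]), array([ 0.5365, -0.1966,  0.034 ]), array([ 0.5733, -0.1825,  0.034 ])]
plate centre in scene x top: (array([ 0.5332, -0.1817,  0.0013]), np.float64(0.003186229692541834))
scraper [[ 0.5191 -0.3563  0.075 ]
 [ 0.5283 -0.4395  0.075 ]
 [ 0.5142 -0.4444  0.075 ]
 [ 0.4956 -0.3622  0.075 ]] [ 0.5143 -0.4006  0.075 ] [np.float64(0.024251009950184893), np.float64(0.08368127721737814), np.float64(0.01497231758808654), np.float64(0.08428391269667032)]
yaw of length -80.45397645110104
tri (array([ 0.5145, -0.4031,  0.0724]), np.float64(0.0030189492952408877))
beam [[0.5784 0.2818 0.04  ]
 [0.5741 0.2371 0.04  ]
 [0.415  0.2453 0.04  ]
 [0.4183 0.2918 0.04  ]] [0.4965 0.264  0.04  ]
near [array([0.4309, 0.0486, 0.063 ]), array([0.4267, 0.0458, 0.09  ]), array([0.4221, 0.0428, 0.12  ])]
mid [array([0.5668, 0.0526, 0.063 ]), array([0.5585, 0.0498, 0.09  ]), array([0.5493, 0.0466, 0.12  ])]
far [array([0.6775, 0.0497, 0.063 ]), array([0.6659, 0.0469, 0.09  ]), array([0.653 , 0.0438, 0.12  ])]
core tri [(array([0.4342, 0.052 , 0.0468]), np.float64(0.0039049389616193277)), (array([0.5514, 0.049 , 0.1069]), np.float64(0.0018335482179450927)), (array([0.6701, 0.0485, 0.0865]), np.float64(0.0005025623049973243))]
```

The crop confirms the medium plate carries the three chips, and the wooden block has a black foot. The cores from near to far are 63, 120 and 90 mm. I'll go above the scraper.

send_rows:
  deltas:
    - {"x":36.5,"y":20.5,"z":-5,"rz":1.497}
    - {"x":36.5,"y":20.5,"z":-5,"rz":1.497}
    - {"x":36.5,"y":20.5,"z":-5,"rz":1.497}
    - {"x":36.5,"y":20.5,"z":-5,"rz":1.497}
    - {"x":36.5,"y":20.5,"z":-5,"rz":1.497}
    - {"x":36.5,"y":20.5,"z":-5,"rz":1.497}
    - {"x":36.5,"y":20.5,"z":-5,"rz":1.497}
    - {"x":36.5,"y":20.5,"z":-5,"rz":1.497}
    - {"x":36.5,"y":20.5,"z":-5,"rz":1.497}
    - {"x":36.5,"y":20.5,"z":-5,"rz":1.497}
    - {"x":36.5,"y":20.5,"z":-5,"rz":1.497}
    - {"x":36.5,"y":20.5,"z":-5,"rz":1.497}

```text
invalid input at $.deltas[0]: expected keys jaw, x, y, z, rx, ry, rz
```

```bash
python3 - <<'E'
from h import *
np.set_printoptions(precision=4,suppress=True)
import pickle
c=env.camera_info("wrist");I=env.read_camera("wrist");cv2.imwrite("pics/w1.png",I);pickle.dump(c,open("w1.pkl","wb"))
s=env.get_state();print(s["time_s"],s["position"],Ro.from_rotvec(s["eef_rot"]).as_matrix(),c["eye"],s["joints"])
E
```

```text
0.2 [ 0.1495 -0.6066  0.2497] [[ 0.2394 -0.9709 -0.0003]
 [-0.9709 -0.2394  0.0011]
 [-0.0012  0.     -1.    ]] [ 0.2217 -0.5885  0.3742] [ 1.4345  0.5081 -0.2376  1.5007  0.1257  1.1489 -0.1548]
```

View pics/w1.png

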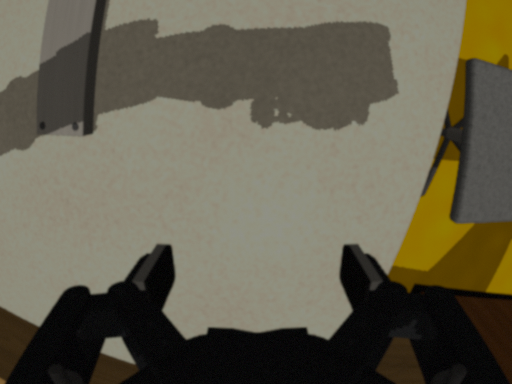

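That move was refused because every key is required, so this view (4th picture) only shows the start place. I'll resend it.

send_rows:
  deltas:
    - {"jaw":8.5,"x":36.5,"y":20.5,"z":-5,"rx":0,"ry":0,"rz":1.497}
    - {"jaw":8.5,"x":36.5,"y":20.5,"z":-5,"rx":0,"ry":0,"rz":1.497}
    - {"jaw":8.5,"x":36.5,"y":20.5,"z":-5,"rx":0,"ry":0,"rz":1.497}
    - {"jaw":8.5,"x":36.5,"y":20.5,"z":-5,"rx":0,"ry":0,"rz":1.497}
    - {"jaw":8.5,"x":36.5,"y":20.5,"z":-5,"rx":0,"ry":0,"rz":1.497}
    - {"jaw":8.5,"x":36.5,"y":20.5,"z":-5,"rx":0,"ry":0,"rz":1.497}
    - {"jaw":8.5,"x":36.5,"y":20.5,"z":-5,"rx":0,"ry":0,"rz":1.497}
    - {"jaw":8.5,"x":36.5,"y":20.5,"z":-5,"rx":0,"ry":0,"rz":1.497}
    - {"jaw":8.5,"x":36.5,"y":20.5,"z":-5,"rx":0,"ry":0,"rz":1.497}
    - {"jaw":8.5,"x":36.5,"y":20.5,"z":-5,"rx":0,"ry":0,"rz":1.497}
    - {"jaw":8.5,"x":36.5,"y":20.5,"z":-5,"rx":0,"ry":0,"rz":1.497}
    - {"jaw":8.5,"x":36.5,"y":20.5,"z":-5,"rx":0,"ry":0,"rz":1.497}

```text
time_s: 1.7
position: [0.5143, -0.4022, 0.2005]
eef_rot: [3.13, 0.26, -0.0]
wrist_force: [-0.6, 1.1, -0.5]
finger_gap: 0.0851
```

```bash
python3 - <<'E'
from h import *
np.set_printoptions(precision=4,suppress=True)
import pickle
c=env.camera_info("wrist");I=env.read_camera("wrist");cv2.imwrite("pics/w2.png",I);pickle.dump(c,open("w2.pkl","wb"))
s=env.get_state();print(s["time_s"],s["position"],Ro.from_rotvec(s["eef_rot"]).as_matrix(),c["eye"],s["joints"])
E
```

```text
1.75 [ 0.5144 -0.4021  0.2005] [[ 0.9862  0.1657  0.0001]
 [ 0.1657 -0.9862 -0.0004]
 [ 0.      0.0004 -1.    ]] [ 0.5017 -0.3284  0.3251] [ 0.9841  0.644  -0.6369  1.489   0.4038  1.1419  0.4405]
```

View pics/w2.png

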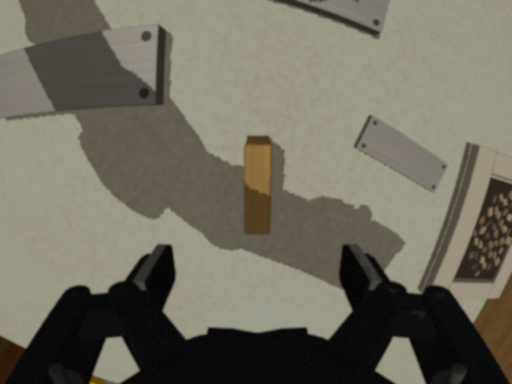

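Wrist view: the scraper's top face spans about (245,145) to (270,234), aligned with the tool and centred between the fingers. Next I'll get its numbers.

```bash
python3 - <<'E'
from h import *
import pickle
np.set_printoptions(precision=4,suppress=True)
c=pickle.load(open("w2.pkl","rb"));I=cv2.imread("pics/w2.png");h=cv2.cvtColor(I,cv2.COLOR_BGR2HSV)
m=((h[...,1]>90)&(h[...,0]<25)&(h[...,2]>40)).astype(np.uint8);m[:100]=0;m[240:]=0;m[:,:200]=0;m[:,320:]=0
for r in range(130,240,8):
    x=np.nonzero(m[r])[0];print(r,(x.min(),x.max()) if len(x) else None,end=' ')
print(I[130:152:2,258].tolist())
P=[(244.5,145),(271.5,145),(270.5,234.5),(244.5,234.5)]
w=np.array([onz("wrist",*p,.075,c) for p in P]);print(w,w.mean(0))
print(two(ray("wrist",*np.mean(P,0),c),ray("top",403.9,157.2)))
E
```

```text
130 None 138 (np.int64(248), np.int64(268)) 146 (np.int64(245), np.int64(271)) 154 (np.int64(245), np.int64(271)) 162 (np.int64(245), np.int64(271)) 170 (np.int64(244), np.int64(271)) 178 (np.int64(244), np.int64(271)) 186 (np.int64(244), np.int64(270)) 194 (np.int64(244), np.int64(270)) 202 (np.int64(245), np.int64(270)) 210 (np.int64(244), np.int64(269)) 218 (np.int64(245), np.int64(269)) 226 (np.int64(245), np.int64(269)) 234 None [[136, 154, 157], [133, 151, 156], [124, 142, 148], [65, 80, 91], [28, 54, 73], [30, 56, 75], [32, 56, 76], [38, 71, 95], [56, 102, 132], [61, 109, 141], [63, 111, 142]]
[[ 0.4964 -0.3627  0.075 ]
 [ 0.5189 -0.3589  0.075 ]
 [ 0.5327 -0.4402  0.075 ]
 [ 0.509  -0.4441  0.075 ]] [ 0.5142 -0.4015  0.075 ]
(array([ 0.5138, -0.399 ,  0.0775]), np.float64(5.01761653056567e-05))
```

send_rows:
  deltas:
    - {"jaw":8.5,"x":0,"y":0.1,"z":-5,"rx":0,"ry":0,"rz":0}
    - {"jaw":8.5,"x":0,"y":0.1,"z":-10,"rx":0,"ry":0,"rz":0}
    - {"jaw":7,"x":0,"y":0.1,"z":-13,"rx":0,"ry":0,"rz":0}
    - {"jaw":5,"x":0,"y":0.1,"z":-14.2,"rx":0,"ry":0,"rz":0}
    - {"jaw":4,"x":0,"y":0.1,"z":-14.2,"rx":0,"ry":0,"rz":0}
    - {"jaw":3,"x":0,"y":0.1,"z":-14.2,"rx":0,"ry":0,"rz":0}
    - {"jaw":1.5,"x":0,"y":0.1,"z":-14.2,"rx":0,"ry":0,"rz":0}
    - {"jaw":1.5,"x":0,"y":0.1,"z":-14.2,"rx":0,"ry":0,"rz":0}
    - {"jaw":1.5,"x":0,"y":0.1,"z":-14.2,"rx":0,"ry":0,"rz":0}
    - {"jaw":1.5,"x":0,"y":0.1,"z":-14.2,"rx":0,"ry":0,"rz":0}
  newtons: 60

```text
time_s: 3.0
position: [0.5154, -0.4013, 0.0599]
eef_rot: [3.129, 0.263, 0.003]
wrist_force: [-1.9, 0.0, 7.2]
finger_gap: 0.0235
```

Gripped at 23.5 mm. I'll lift and carry it to above the near end of the plate, turned to its axis.

send_rows:
  deltas:
    - {"jaw":1.5,"x":0,"y":0,"z":3,"rx":0,"ry":0,"rz":0}
    - {"jaw":1.5,"x":0,"y":0,"z":8,"rx":0,"ry":0,"rz":0}
    - {"jaw":1.5,"x":-1.9,"y":5.8,"z":8,"rx":0,"ry":0,"rz":-0.072}
    - {"jaw":1.5,"x":-3.8,"y":11.6,"z":8,"rx":0,"ry":0,"rz":-0.144}
    - {"jaw":1.5,"x":-5.7,"y":17.4,"z":8,"rx":0,"ry":0,"rz":-0.216}
    - {"jaw":1.5,"x":-7.6,"y":23.1,"z":8,"rx":0,"ry":0,"rz":-0.288}
    - {"jaw":1.5,"x":-7.6,"y":23.1,"z":8,"rx":0,"ry":0,"rz":-0.288}
    - {"jaw":1.5,"x":-7.6,"y":23.1,"z":8,"rx":0,"ry":0,"rz":-0.288}
    - {"jaw":1.5,"x":-7.6,"y":23.1,"z":8,"rx":0,"ry":0,"rz":-0.288}
    - {"jaw":1.5,"x":-7.6,"y":23.1,"z":8,"rx":0,"ry":0,"rz":-0.288}

```text
time_s: 4.25
position: [0.4388, -0.1708, 0.1381]
eef_rot: [-3.136, 0.191, 0.0]
wrist_force: [0.0, 0.6, -1.3]
finger_gap: 0.0233
```

```bash
python3 - <<'E'
from h import *
import pickle
np.set_printoptions(precision=4,suppress=True)
c=env.camera_info("wrist");I=env.read_camera("wrist");pickle.dump(c,open("w3.pkl","wb"));S=env.read_camera("scene")
s=env.get_state();print(s["time_s"],s["position"],s["eef_rot"],s["wrist_force"])
cv2.imwrite("pics/w3.png",I);cv2.imwrite("pics/s3.png",S)
cv2.imwrite("pics/c3.png",np.hstack([cv2.resize(I[0:384,60:460],(400,384)),cv2.resize(S[170:300,140:275],(400,384))]))
E
```

```text
4.35 [ 0.4387 -0.1704  0.138 ] [-3.1355  0.1903  0.0004] [-0.162   0.8008  0.157 ]
```

View pics/c3.png

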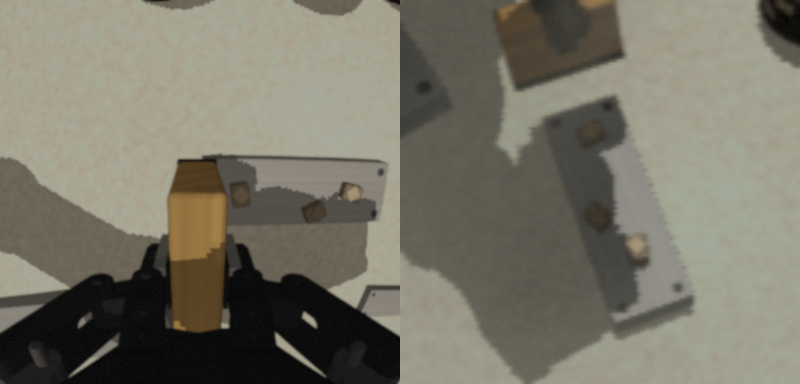

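```bash
python3 - <<'E'
from h import *
import pickle
np.set_printoptions(precision=4,suppress=True)
c=pickle.load(open("w3.pkl","rb"));R=Ro.from_rotvec([-3.1355,.1903,0]).as_matrix();t=np.array([.4388,-.1706,.138])
W=cv2.imread("pics/w3.png");print(W[150:205:3,257].tolist())
def pl(u,v,d): # intersect with end plane: tool y coordinate = -d
    e,q=ray("wrist",u,v,c);n=-R[:,1];k=(d-n@(e-t))/(n@q);return e+q*k
for d in(.038,.040,.042,.044): print(d,[pl(257,v,d)[2] for v in(159.5,193)])
for p in((179.5,199.8),(215.3,189.3)):
    for z in(.075,.078,.081): w=onz("scene",*p,z);print(z,R.T@(w-t))
P=np.array([(447,162),(442,219.5)]);w=[onz("wrist",*p,.02,c) for p in P];print(w)
print(onz("top",316.5,130.2,.02),onz("top",292,130.5,.02))
E
```

```text
[[141, 159, 167], [139, 157, 166], [143, 162, 168], [69, 80, 82], [27, 49, 68], [33, 60, 81], [32, 59, 78], [30, 55, 74], [34, 61, 82], [33, 60, 80], [30, 59, 78], [32, 61, 81], [30, 54, 73], [29, 55, 74], [39, 72, 96], [57, 103, 135], [63, 112, 145], [67, 118, 151], [67, 118, 151]]
0.038 [np.float64(0.06172410175191731), np.float64(0.14132240166987187)]
0.04 [np.float64(0.07271448453218476), np.float64(0.14795992488424597)]
0.042 [np.float64(0.08370486731245222), np.float64(0.15459744809862008)]
0.044 [np.float64(0.09469525009271967), np.float64(0.16123497131299414)]
0.075 [0.0086 0.0411 0.063 ]
0.078 [0.0105 0.0412 0.06  ]
0.081 [0.0123 0.0413 0.057 ]
0.075 [ 0.0113 -0.0402  0.063 ]
0.078 [ 0.0132 -0.0398  0.06  ]
0.081 [ 0.0151 -0.0394  0.057 ]
[array([ 0.6231, -0.1603,  0.02  ]), array([ 0.6216, -0.2197,  0.02  ])]
[ 0.6165 -0.2213  0.02  ] [ 0.6215 -0.1616  0.02  ]
```

Foot measures about 60 mm below the TCP in both views, and the plate end agrees with the top view. I'll descend to about 2 mm above the plate.

send_rows:
  deltas:
    - {"jaw":1.5,"x":0,"y":0,"z":-3,"rx":0,"ry":0,"rz":0}
    - {"jaw":1.5,"x":0,"y":0,"z":-4.8,"rx":0,"ry":0,"rz":0}
    - {"jaw":1.5,"x":0,"y":0,"z":-5.6,"rx":0,"ry":0,"rz":0}
    - {"jaw":1.5,"x":0,"y":0,"z":-5.6,"rx":0,"ry":0,"rz":0}
    - {"jaw":1.5,"x":0,"y":0,"z":-5.6,"rx":0,"ry":0,"rz":0}

```text
time_s: 4.97
position: [0.439, -0.1699, 0.0828]
eef_rot: [3.136, -0.188, 0.001]
wrist_force: [0.2, 0.5, -0.9]
finger_gap: 0.0232
```

send_rows:
  deltas:
    - {"jaw":1.5,"x":1.5,"y":-0.18,"z":-0.1,"rx":0,"ry":0,"rz":0}
    - {"jaw":1.5,"x":3,"y":-0.36,"z":-0.1,"rx":0,"ry":0,"rz":0}
    - {"jaw":1.5,"x":4.5,"y":-0.55,"z":-0.1,"rx":0,"ry":0,"rz":0}
    - {"jaw":1.5,"x":6,"y":-0.73,"z":-0.1,"rx":0,"ry":0,"rz":0}
    - {"jaw":1.5,"x":7.5,"y":-0.91,"z":-0.1,"rx":0,"ry":0,"rz":0}
    - {"jaw":1.5,"x":9,"y":-1.09,"z":-0.1,"rx":0,"ry":0,"rz":0}
    - {"jaw":1.5,"x":10.5,"y":-1.27,"z":-0.1,"rx":0,"ry":0,"rz":0}
    - {"jaw":1.5,"x":12,"y":-1.45,"z":-0.1,"rx":0,"ry":0,"rz":0}
    - {"jaw":1.5,"x":13.5,"y":-1.64,"z":-0.1,"rx":0,"ry":0,"rz":0}
    - {"jaw":1.5,"x":15,"y":-1.82,"z":-0.1,"rx":0,"ry":0,"rz":0}
    - {"jaw":1.5,"x":16.5,"y":-2,"z":-0.1,"rx":0,"ry":0,"rz":0}
    - {"jaw":1.5,"x":18,"y":-2.18,"z":-0.1,"rx":0,"ry":0,"rz":0}
    - {"jaw":1.5,"x":19.5,"y":-2.36,"z":-0.1,"rx":0,"ry":0,"rz":0}
    - {"jaw":1.5,"x":21.2,"y":-2.57,"z":-0.1,"rx":0,"ry":0,"rz":0}
    - {"jaw":1.5,"x":21.2,"y":-2.57,"z":-0.1,"rx":0,"ry":0,"rz":0}
    - {"jaw":1.5,"x":21.2,"y":-2.57,"z":-0.1,"rx":0,"ry":0,"rz":0}
    - {"jaw":1.5,"x":21.2,"y":-2.57,"z":4,"rx":0,"ry":0,"rz":0}
    - {"jaw":1.5,"x":21.2,"y":-2.57,"z":6,"rx":0,"ry":0,"rz":0}

```text
time_s: 7.22
position: [0.6508, -0.1955, 0.1443]
eef_rot: [3.136, -0.189, 0.003]
wrist_force: [1.2, 0.4, -0.8]
finger_gap: 0.0232
```

```bash
python3 - <<'E'
from h import *
import pickle
np.set_printoptions(precision=4,suppress=True)
I=env.read_camera("wrist");S=env.read_camera("scene");cv2.imwrite("pics/s4.png",S)
s=env.get_state();print(s["time_s"],s["position"],s["eef_rot"],s["wrist_force"],s["joints"])
cv2.imwrite("pics/c4.png",np.hstack([I[0:384,60:460],cv2.resize(S[190:340,130:285],(400,384))]))
E
```

```text
7.325 [ 0.6516 -0.1956  0.145 ] [ 3.135  -0.1887  0.0065] [ 0.5236 -0.3686 -1.9457] [ 0.541   0.7139 -0.5211  1.4788  0.3864  1.0478 -0.1877]
```

View pics/c4.png

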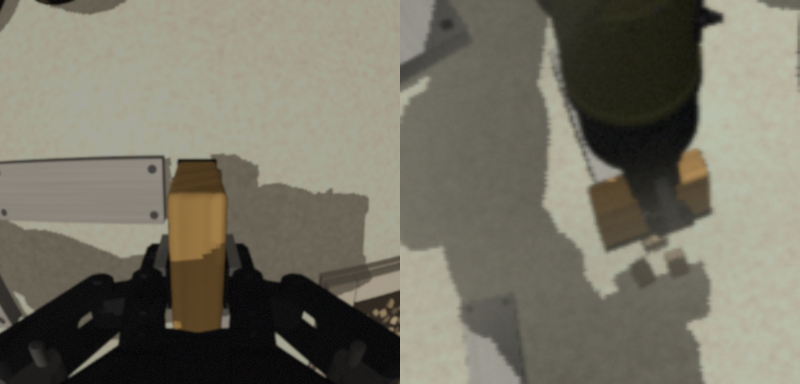

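Past the far end three chips lie on the table, at about (655,243), (642,270) and (678,262) in the crop. The visible plate is bare. I'll put the scraper back to the right of the plate.

send_rows:
  deltas:
    - {"jaw":1.5,"x":-2.7,"y":-4.1,"z":0,"rx":0,"ry":0,"rz":0}
    - {"jaw":1.5,"x":-5.4,"y":-8.2,"z":0,"rx":0,"ry":0,"rz":0}
    - {"jaw":1.5,"x":-8.2,"y":-12.3,"z":0,"rx":0,"ry":0,"rz":0}
    - {"jaw":1.5,"x":-10.9,"y":-16.4,"z":0,"rx":0,"ry":0,"rz":0}
    - {"jaw":1.5,"x":-13.6,"y":-20.5,"z":-2,"rx":0,"ry":0,"rz":0}
    - {"jaw":1.5,"x":-13.6,"y":-20.5,"z":-5,"rx":0,"ry":0,"rz":0}
    - {"jaw":1.5,"x":-13.6,"y":-20.5,"z":-7.3,"rx":0,"ry":0,"rz":0}
    - {"jaw":1.5,"x":-13.6,"y":-20.5,"z":-7.9,"rx":0,"ry":0,"rz":0}
    - {"jaw":1.5,"x":-13.6,"y":-20.5,"z":-8.2,"rx":0,"ry":0,"rz":0}
    - {"jaw":1.5,"x":-13.6,"y":-20.5,"z":-8.2,"rx":0,"ry":0,"rz":0}
    - {"jaw":1.5,"x":-13.6,"y":-20.5,"z":-8.2,"rx":0,"ry":0,"rz":0}

```text
time_s: 8.7
position: [0.5151, -0.4007, 0.0611]
eef_rot: [3.135, -0.188, 0.002]
wrist_force: [-0.1, 0.3, -0.9]
finger_gap: 0.0228
```

send_rows:
  deltas:
    - {"jaw":1.5,"x":0,"y":0,"z":-0.15,"rx":0,"ry":0,"rz":0}
    - {"jaw":1.5,"x":0,"y":0,"z":-0.15,"rx":0,"ry":0,"rz":0}
    - {"jaw":3,"x":0,"y":0,"z":-0.15,"rx":0,"ry":0,"rz":0}
    - {"jaw":5,"x":0,"y":0,"z":-0.15,"rx":0,"ry":0,"rz":0}
    - {"jaw":7,"x":0,"y":0,"z":-0.15,"rx":0,"ry":0,"rz":0}
    - {"jaw":7,"x":0,"y":0,"z":-0.15,"rx":0,"ry":0,"rz":0}
    - {"jaw":7,"x":0,"y":0,"z":3,"rx":0,"ry":0,"rz":0}
    - {"jaw":7,"x":0,"y":0,"z":8,"rx":0,"ry":0,"rz":0}
    - {"jaw":7,"x":0,"y":0,"z":14,"rx":0,"ry":0,"rz":0}
    - {"jaw":7,"x":0,"y":0,"z":19,"rx":0,"ry":0,"rz":0}

```text
time_s: 9.95
position: [0.5148, -0.4004, 0.2527]
eef_rot: [3.136, -0.188, 0.002]
wrist_force: [0.0, -1.1, -0.2]
finger_gap: 0.07
```

```bash
python3 - <<'E'
from h import *
T=env.read_camera("top");S=env.read_camera("scene");W=env.read_camera("wrist")
cv2.imwrite("pics/t5.png",T);cv2.imwrite("pics/s5.png",S);cv2.imwrite("pics/w5.png",W)
s=env.get_state();print(s["time_s"],s["position"],s["eef_rot"])
up=lambda a,w,h:cv2.resize(a,(w,h),interpolation=cv2.INTER_CUBIC)
img=np.vstack([np.hstack([up(T[90:240,280:430],300,300),up(S[190:340,60:285],500,300)]),np.hstack([up(T[150:240,80:170],300,300),up(S[110:200,330:420],300,300),up(W[:,60:],200,300)])])
cv2.imwrite("pics/c5.png",img)
E
```

```text
10.1 [ 0.51593961 -0.40086781  0.25353436] [ 3.13277821 -0.18835877  0.00783281]
```

View pics/c5.png

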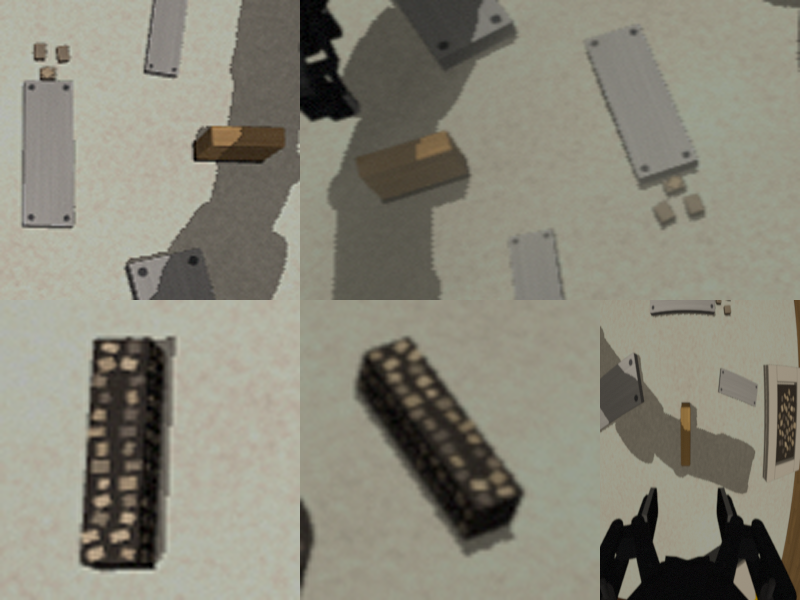

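The plate is bare and all three chips lie beyond its far end. The scraper stands upright to the right. Now the beam.

```bash
python3 - <<'E'
from h import *
np.set_printoptions(precision=4,suppress=True)
bT=[(108.5,162),(125.6,162),(120.5,230),(104,229)]
w=np.array([onz("top",*p,.04) for p in bT]);print(w,w.mean(0),[np.linalg.norm(w[i]-w[i-1]) for i in range(4)])
L=w[0]+w[1]-w[2]-w[3];print(np.degrees(np.arctan2(L[1],L[0])))
bS=[(330+(a-300)/3.333,110+(b-300)/3.333) for a,b in((363,358),(408,340),(522,490),(468,510))]
print(two(ray("top",*np.mean(bT,0)),ray("scene",*np.mean(bS,0))))
w=np.array([onz("scene",*p,.04) for p in bS]);print(w,w.mean(0))
L=w[2]+w[3]-w[0]-w[1];print(np.degrees(np.arctan2(L[1],L[0])))
# chips now
T=cv2.imread("pics/t5.png")
for a,b in((40,51),(63,53),(48,72)):print(onz("top",280+a/2,90+b/2,.014))
E
```

```text
[[0.5783 0.2806 0.04  ]
 [0.5745 0.2404 0.04  ]
 [0.415  0.2567 0.04  ]
 [0.4208 0.2941 0.04  ]] [0.4971 0.2679 0.04  ] [np.float64(0.15805740352544148), np.float64(0.0403762695207222), np.float64(0.1603088485786734), np.float64(0.0378557717724991)]
-5.359829438369713
(array([0.4988, 0.2727, 0.0265]), np.float64(0.00019732808708616324))
[[0.4269 0.2503 0.04  ]
 [0.4284 0.2905 0.04  ]
 [0.5811 0.2804 0.04  ]
 [0.5769 0.2363 0.04  ]] [0.5033 0.2644 0.04  ]
-4.550339269690654
[ 0.6607 -0.1866  0.014 ]
[ 0.6553 -0.2147  0.014 ]
[ 0.6324 -0.1932  0.014 ]
```

send_rows:
  deltas:
    - {"jaw":8.5,"x":-1.6,"y":66.7,"z":0,"rx":0,"ry":0,"rz":1.602}
    - {"jaw":8.5,"x":-1.6,"y":66.7,"z":0,"rx":0,"ry":0,"rz":1.602}
    - {"jaw":8.5,"x":-1.6,"y":66.7,"z":0,"rx":0,"ry":0,"rz":1.602}
    - {"jaw":8.5,"x":-1.6,"y":66.7,"z":0,"rx":0,"ry":0,"rz":1.602}
    - {"jaw":8.5,"x":-1.6,"y":66.7,"z":0,"rx":0,"ry":0,"rz":1.602}
    - {"jaw":8.5,"x":-1.6,"y":66.7,"z":0,"rx":0,"ry":0,"rz":1.602}
    - {"jaw":8.5,"x":-1.6,"y":66.7,"z":0,"rx":0,"ry":0,"rz":1.602}
    - {"jaw":8.5,"x":-1.6,"y":66.7,"z":0,"rx":0,"ry":0,"rz":1.602}
    - {"jaw":8.5,"x":-1.6,"y":66.7,"z":0,"rx":0,"ry":0,"rz":1.602}
    - {"jaw":8.5,"x":-1.6,"y":66.7,"z":0,"rx":0,"ry":0,"rz":1.602}
    - {"jaw":8.5,"x":-1.6,"y":66.7,"z":0,"rx":0,"ry":0,"rz":1.602}
    - {"jaw":8.5,"x":-1.6,"y":66.7,"z":0,"rx":0,"ry":0,"rz":1.602}
    - {"jaw":8.5,"x":-1.6,"y":66.7,"z":0,"rx":0,"ry":0,"rz":1.602}
    - {"jaw":8.5,"x":-1.6,"y":66.7,"z":0,"rx":0,"ry":0,"rz":1.602}
    - {"jaw":8.5,"x":-1.6,"y":66.7,"z":0,"rx":0,"ry":0,"rz":1.602}
    - {"jaw":8.5,"x":-1.6,"y":66.7,"z":0,"rx":0,"ry":0,"rz":1.602}

```text
time_s: 12.1
position: [0.4989, 0.2657, 0.2503]
eef_rot: [2.319, 2.119, -0.0]
wrist_force: [0.2, -0.1, 0.5]
finger_gap: 0.0853
```

```bash
python3 - <<'E'
from h import *
import pickle
np.set_printoptions(precision=4,suppress=True)
c=env.camera_info("wrist");I=env.read_camera("wrist");pickle.dump(c,open("w6.pkl","wb"));cv2.imwrite("pics/w6.png",I)
s=env.get_state();print(s["time_s"],s["position"],s["eef_rot"],s["joints"],c["eye"])
cv2.imwrite("pics/c6.png",cv2.resize(I,(800,600),interpolation=cv2.INTER_CUBIC))
E
```

```text
12.15 [0.4988 0.2659 0.2503] [ 2.3187  2.1193 -0.    ] [ 0.087   0.5618 -1.0165  1.6556  0.5051  1.2122  0.437 ] [0.4244 0.2727 0.3749]
```

View pics/c6.png

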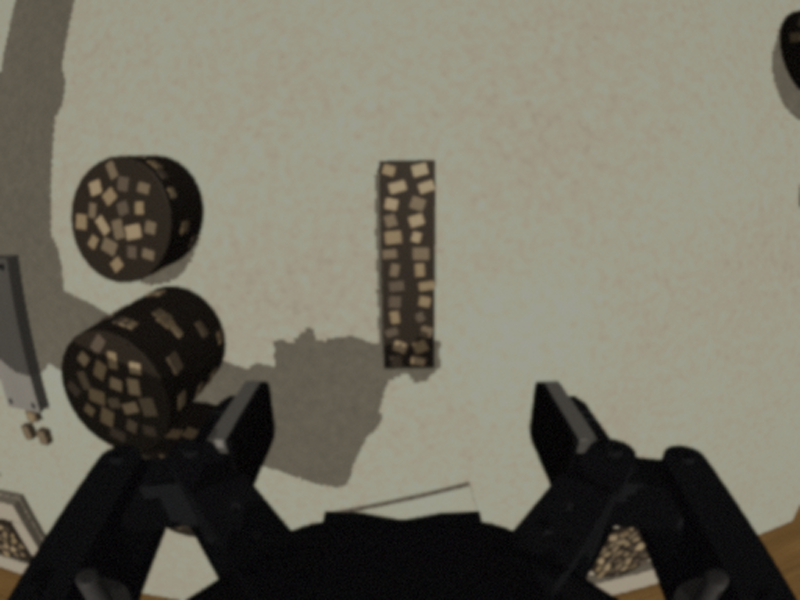

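```bash
python3 - <<'E'
from h import *
import pickle
np.set_printoptions(precision=4,suppress=True)
c=pickle.load(open("w6.pkl","rb"))
P=np.array([(380.5,162),(434.5,161),(433.5,366.5),(385.5,367)])/1.5625
w=np.array([onz("wrist",*p,.04,c) for p in P]);print(w,w.mean(0),[np.linalg.norm(w[i]-w[i-1]) for i in range(4)])
L=w[2]+w[3]-w[0]-w[1];print(np.degrees(np.arctan2(L[1],L[0])))
ct=np.array([407.5,264])/1.5625
bT=[(108.5,162),(125.6,162),(120.5,230),(104,229)]
for a,b in zip([3,2,1,0],[0,1,2,3]): pass
order=[3,2,1,0] # top: near-left.. wrist: w0 near-right? print all pairs by proximity
for b in bT:
    t=onz("top",*b,.04);k=np.argmin(np.linalg.norm(w-t,axis=1));print(two(ray("top",*b),ray("wrist",*P[k],c)))
E
```

```text
[[0.4199 0.258  0.04  ]
 [0.4226 0.2963 0.04  ]
 [0.5802 0.2839 0.04  ]
 [0.5771 0.246  0.04  ]] [0.4999 0.2711 0.04  ] [np.float64(0.15764103092258486), np.float64(0.038384966193459595), np.float64(0.15808224897671727), np.float64(0.03802834496465122)]
-4.455825535470449
(array([0.5816, 0.2835, 0.0339]), np.float64(0.002833887221276485))
(array([0.5797, 0.2445, 0.0296]), np.float64(0.004141683064539924))
(array([0.4179, 0.2585, 0.0322]), np.float64(0.004087294013403356))
(array([0.4223, 0.2971, 0.0315]), np.float64(0.0005628087995483683))
```

send_rows:
  deltas:
    - {"jaw":8.5,"x":0.1,"y":0.4,"z":-5,"rx":0,"ry":0,"rz":0.01}
    - {"jaw":8.5,"x":0.1,"y":0.4,"z":-11,"rx":0,"ry":0,"rz":0.01}
    - {"jaw":8.5,"x":0.1,"y":0.4,"z":-17,"rx":0,"ry":0,"rz":0.01}
    - {"jaw":8.5,"x":0.1,"y":0.4,"z":-21,"rx":0,"ry":0,"rz":0.01}
    - {"jaw":7,"x":0.1,"y":0.4,"z":-22.4,"rx":0,"ry":0,"rz":0.01}
    - {"jaw":6,"x":0.1,"y":0.4,"z":-22.4,"rx":0,"ry":0,"rz":0.01}
    - {"jaw":5,"x":0.1,"y":0.4,"z":-22.4,"rx":0,"ry":0,"rz":0.01}
    - {"jaw":4,"x":0.1,"y":0.4,"z":-22.4,"rx":0,"ry":0,"rz":0.01}
    - {"jaw":3,"x":0.1,"y":0.4,"z":-22.4,"rx":0,"ry":0,"rz":0.01}
    - {"jaw":3,"x":0.1,"y":0.4,"z":-22.4,"rx":0,"ry":0,"rz":0.01}
    - {"jaw":3,"x":0.1,"y":0.4,"z":-22.4,"rx":0,"ry":0,"rz":0.01}
    - {"jaw":3,"x":0.1,"y":0.4,"z":-22.4,"rx":0,"ry":0,"rz":0.01}
  newtons: 90

```text
time_s: 13.65
position: [0.5005, 0.2705, 0.0281]
eef_rot: [2.307, 2.13, 0.003]
wrist_force: [-1.1, -2.4, 7.9]
finger_gap: 0.0389
```

send_rows:
  deltas:
    - {"jaw":3,"x":0,"y":0,"z":1,"rx":0,"ry":0,"rz":0}
    - {"jaw":3,"x":0,"y":0,"z":3,"rx":0,"ry":0,"rz":0}
    - {"jaw":3,"x":0,"y":0,"z":7,"rx":0,"ry":0,"rz":0}
    - {"jaw":3,"x":0,"y":0,"z":12,"rx":0,"ry":0,"rz":0}
    - {"jaw":3,"x":0,"y":0,"z":17,"rx":0,"ry":0,"rz":0}
    - {"jaw":3,"x":0,"y":0,"z":20,"rx":0,"ry":0,"rz":0}
    - {"jaw":3,"x":0,"y":0,"z":20,"rx":0,"ry":0,"rz":0}
    - {"jaw":3,"x":0,"y":0,"z":20,"rx":0,"ry":0,"rz":0}
    - {"jaw":3,"x":0,"y":0,"z":20,"rx":0,"ry":0,"rz":0}

```text
time_s: 14.78
position: [0.499, 0.2697, 0.2247]
eef_rot: [-2.307, -2.132, 0.004]
wrist_force: [-1.0, -0.8, -5.0]
finger_gap: 0.0387
```

```bash
python3 - <<'E'
from h import *
np.set_printoptions(precision=4,suppress=True)
s=env.get_state();print({k:s[k] for k in("time_s","position","eef_rot","wrist_force","wrist_torque","finger_gap","joints")})
a=2*np.arctan2(s["eef_rot"][1],s["eef_rot"][0]);print(np.degrees(a))
E
```

```text
{'time_s': 14.775, 'position': array([0.499 , 0.2697, 0.2247]), 'eef_rot': array([-2.3066, -2.132 ,  0.0045]), 'wrist_force': array([-0.9883, -0.7561, -5.02  ]), 'wrist_torque': array([ 0.0003,  0.0425, -0.0032]), 'finger_gap': 0.038744587534942254, 'joints': array([ 0.0676,  0.5891, -0.999 ,  1.687 ,  0.532 ,  1.1672,  0.419 ])}
-274.50666448628283
```

Beam held with about 5 N of weight and almost no tilting moment. I'll carry it over the cores with its underside at about 0.197 m, well over the 120 mm core.

send_rows:
  deltas:
    - {"jaw":3,"x":0.2,"y":-2,"z":0,"rx":0,"ry":0,"rz":0}
    - {"jaw":3,"x":0.4,"y":-6,"z":0,"rx":0,"ry":0,"rz":-0.005}
    - {"jaw":3,"x":0.7,"y":-11,"z":0,"rx":0,"ry":0,"rz":-0.01}
    - {"jaw":3,"x":1,"y":-16,"z":0,"rx":0,"ry":0,"rz":-0.015}
    - {"jaw":3,"x":1.4,"y":-21,"z":0,"rx":0,"ry":0,"rz":-0.02}
    - {"jaw":3,"x":1.8,"y":-26,"z":0,"rx":0,"ry":0,"rz":-0.025}
    - {"jaw":3,"x":2.2,"y":-31,"z":0,"rx":0,"ry":0,"rz":-0.03}
    - {"jaw":3,"x":2.5,"y":-36,"z":0,"rx":0,"ry":0,"rz":-0.035}
    - {"jaw":3,"x":2.8,"y":-41,"z":0,"rx":0,"ry":0,"rz":-0.04}
    - {"jaw":3,"x":3,"y":-44,"z":0,"rx":0,"ry":0,"rz":-0.042}
    - {"jaw":3,"x":3,"y":-45.1,"z":0,"rx":0,"ry":0,"rz":-0.042}
    - {"jaw":3,"x":3,"y":-45.1,"z":-4,"rx":0,"ry":0,"rz":-0.042}
    - {"jaw":3,"x":3,"y":-45.1,"z":-8,"rx":0,"ry":0,"rz":-0.042}
    - {"jaw":3,"x":3,"y":-45.1,"z":-10,"rx":0,"ry":0,"rz":-0.042}
    - {"jaw":3,"x":3,"y":-45.1,"z":-10,"rx":0,"ry":0,"rz":-0.042}
    - {"jaw":3,"x":3,"y":-45.1,"z":-10,"rx":0,"ry":0,"rz":-0.042}
    - {"jaw":3,"x":3,"y":-45.1,"z":-10,"rx":0,"ry":0,"rz":-0.042}

```text
time_s: 16.9
position: [0.5305, -0.1804, 0.1277]
eef_rot: [2.35, 2.082, 0.002]
wrist_force: [0.4, -0.9, -4.3]
finger_gap: 0.0392
```

```bash
python3 - <<'E'
from h import *
import pickle
np.set_printoptions(precision=4,suppress=True)
c=env.camera_info("wrist");W=env.read_camera("wrist");s=env.get_state();T=env.read_camera("top");S=env.read_camera("scene");pickle.dump((c,s),open("w7.pkl","wb"))
for n,i in zip("wts",(W,T,S)):cv2.imwrite(f"pics/{n}7.png",i)
print(s["time_s"],s["position"],s["eef_rot"],np.degrees(2*np.arctan2(s["eef_rot"][1],s["eef_rot"][0])),s["wrist_force"],s["wrist_torque"])
up=lambda a,w,h:cv2.resize(a,(w,h),interpolation=cv2.INTER_CUBIC)
# wrist 100..412 x 0..300 ->416x400 ; scene
img=np.vstack([np.hstack([up(W[0:300,130:430],400,400),up(S[160:285,140:265],400,400)]),up(T[95:220,180:430],400,200).repeat(2,1)[:, :800]])
img[400:,:]=0;img[400:,:400]=up(T[95:220,180:430],400,200);img[400:,400:]=up(S[100:300,180:430],400,200)
cv2.imwrite("pics/c7.png",img)
E
```

```text
16.95 [ 0.5303 -0.1805  0.1275] [2.3503 2.0819 0.0015] 83.07162742193113 [-0.4156  0.4371 -4.8367] [ 0.0003  0.0148 -0.0212]
```

View pics/c7.png

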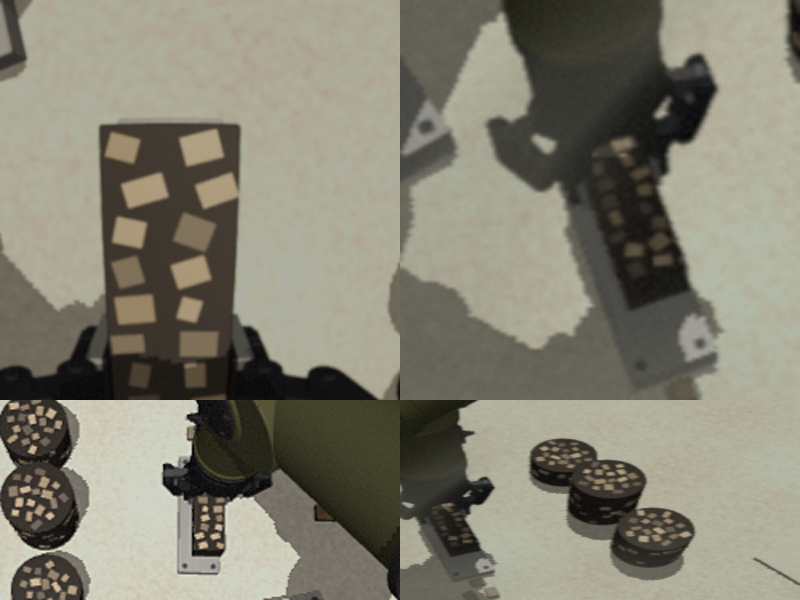

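View: the beam is over the plate, its near end at (204–310, 94) in the wrist image. The plate's near edge peeks out centred at (218–297, 90), and the cores stand as before. I'll check centring along the length.

```bash
python3 - <<'E'
from h import *
import pickle
np.set_printoptions(precision=4,suppress=True)
c,s=pickle.load(open("w7.pkl","rb"));t=s["position"];zb=t[2]-.028
a=np.radians(-6.92);R=np.array([[np.cos(a),np.sin(a)],[-np.sin(a),np.cos(a)]])
loc=lambda w:R@(w[:2]-np.array([.530,-.181]))
print("tcp",loc(t))
for n,u,v,z in(("wrist",204.3,93.8,zb+.04),("wrist",310,93.8,zb+.04),("scene",211.9,256.3,zb),("scene",230.6,249.7,zb),("top",300.6,192.5,zb),("top",318.8,192.5,zb)):
    print("beam",n,loc(onz(n,u,v,z,c if n=="wrist" else None)))
for n,u,v in(("wrist",218.5,90.3),("wrist",296.5,90.3),("scene",215,279.5),("scene",239.4,268.5)):
    print("plate",n,loc(onz(n,u,v,.02,c if n=="wrist" else None)))
for f in ("t7",):
    T=cv2.imread("pics/t7.png");print(T[160:206,310].sum(1).tolist())
E
```

```text
tcp [0.0003 0.0005]
beam wrist [-0.0797 -0.0189]
beam wrist [-0.0796  0.0208]
beam scene [ 0.0798 -0.0191]
beam scene [0.0798 0.0198]
beam top [-0.0815  0.0174]
beam top [-0.0805 -0.022 ]
plate wrist [-0.0873 -0.0288]
plate wrist [-0.0872  0.0313]
plate scene [ 0.0963 -0.0249]
plate scene [0.0919 0.0311]
[147, 136, 219, 195, 130, 146, 234, 325, 476, 481, 136, 139, 163, 283, 275, 178, 146, 138, 145, 134, 143, 138, 142, 143, 138, 150, 211, 152, 161, 82, 69, 52, 166, 515, 491, 487, 486, 498, 490, 493, 491, 496, 517, 250, 513, 607]
```

send_rows:
  deltas:
    - {"jaw":3,"x":0.15,"y":0,"z":-2,"rx":0,"ry":0,"rz":0}
    - {"jaw":3,"x":0.15,"y":0,"z":-4,"rx":0,"ry":0,"rz":0}
    - {"jaw":3,"x":0.15,"y":0,"z":-5.5,"rx":0,"ry":0,"rz":0}
    - {"jaw":3,"x":0.15,"y":0,"z":-6.5,"rx":0,"ry":0,"rz":0}
    - {"jaw":3,"x":0.15,"y":0,"z":-6.9,"rx":0,"ry":0,"rz":0}
    - {"jaw":3,"x":0.15,"y":0,"z":-6.9,"rx":0,"ry":0,"rz":0}
    - {"jaw":3,"x":0.15,"y":0,"z":-6.9,"rx":0,"ry":0,"rz":0}
    - {"jaw":3,"x":0.15,"y":0,"z":-6.9,"rx":0,"ry":0,"rz":0}

```text
time_s: 18.05
position: [0.5314, -0.1806, 0.0578]
eef_rot: [2.351, 2.083, 0.001]
wrist_force: [0.2, 0.3, -5.1]
finger_gap: 0.0389
```

```bash
python3 - <<'E'
from h import *
import pickle
np.set_printoptions(precision=4,suppress=True)
c=env.camera_info("wrist");W=env.read_camera("wrist");s=env.get_state();S=env.read_camera("scene");T=env.read_camera("top");pickle.dump((c,s),open("w8.pkl","wb"))
for n,i in zip("wst",(W,S,T)):cv2.imwrite(f"pics/{n}8.png",i)
print(s["time_s"],s["position"],s["eef_rot"],np.degrees(2*np.arctan2(s["eef_rot"][1],s["eef_rot"][0])),s["wrist_force"],s["wrist_torque"],s["joint_velocities"],s["finger_gap"])
up=lambda a,w,h:cv2.resize(a,(w,h),interpolation=cv2.INTER_CUBIC)
img=np.vstack([np.hstack([up(W[50:200,180:330],400,400),up(S[190:290,170:270],400,400)]),np.hstack([up(T[120:220,250:350],200,200),np.zeros((200,600,3),np.uint8)])])
cv2.imwrite("pics/c8.png",img)
E
```

```text
18.1 [ 0.5313 -0.1806  0.0577] [2.3512 2.0826 0.0004] 83.06777350634721 [-0.0213  0.0124 -6.2814] [0.033  0.0145 0.0589] [-0.0018  0.001   0.0008  0.0012  0.0005 -0.0007  0.0016] 0.038744778283716044
```

View pics/c8.png

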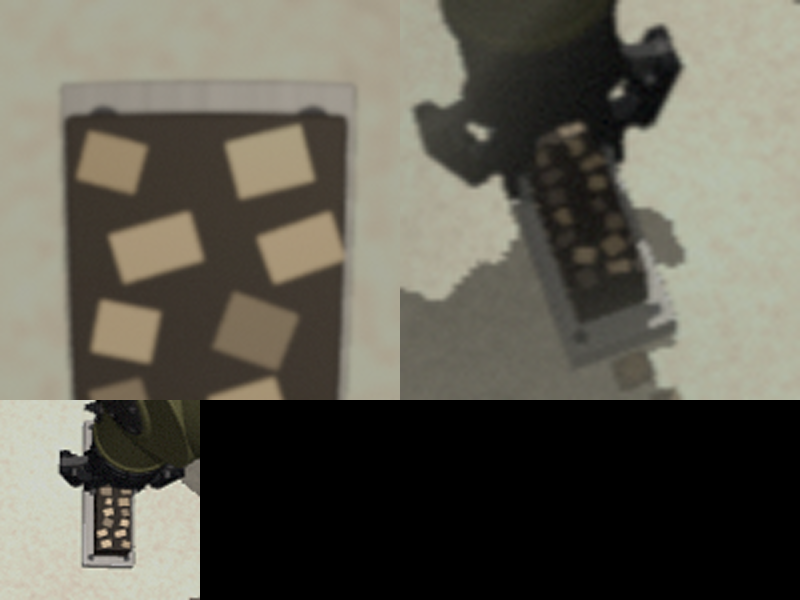

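```bash
python3 - <<'E'
from h import *
import pickle
np.set_printoptions(precision=4,suppress=True)
c,s=pickle.load(open("w8.pkl","rb"));t=s["position"];zb=t[2]-.028
a=np.radians(-6.92);R=np.array([[np.cos(a),np.sin(a)],[-np.sin(a),np.cos(a)]])
loc=lambda w:R@(w[:2]-np.array([.530,-.181]))
print("tcp",loc(t),"underside",zb)
w=lambda x,y:("wrist",180+x*.375,50+y*.375,);q=lambda x,y:("scene",170+(x-400)/4,190+y/4)
for l,p,z in(("beam",w(66,117),zb+.04),("beam",w(347,117),zb+.04),("plate",w(62,85),.02),("plate",w(356,84),.02),("beamS",q(583,322),zb),("beamS",q(650,298),zb),("plateS",q(576,358),.02),("plateS",q(674,322),.02)):
    print(l,loc(onz(*p,z,c if p[0]=="wrist" else None)))
E
```

```text
tcp [0.0012 0.0005] underside 0.029685966417185166
beam [-0.0787 -0.0188]
beam [-0.0787  0.0208]
plate [-0.0876 -0.0282]
plate [-0.0878  0.0314]
beamS [ 0.0819 -0.0176]
beamS [0.082  0.0196]
plateS [ 0.0955 -0.0268]
plateS [0.0954 0.0278]
```

send_rows:
  deltas:
    - {"jaw":3,"x":0.1,"y":0,"z":0.03,"rx":0,"ry":0,"rz":0}
    - {"jaw":3,"x":0.1,"y":0,"z":0.03,"rx":0,"ry":0,"rz":0}
    - {"jaw":3,"x":0.1,"y":0,"z":0.03,"rx":0,"ry":0,"rz":0}
    - {"jaw":3,"x":0.1,"y":0,"z":0.03,"rx":0,"ry":0,"rz":0}
    - {"jaw":3,"x":0.1,"y":0,"z":0.03,"rx":0,"ry":0,"rz":0}
    - {"jaw":3,"x":0.1,"y":0,"z":0.03,"rx":0,"ry":0,"rz":0}
    - {"jaw":3,"x":0.1,"y":0,"z":0.03,"rx":0,"ry":0,"rz":0}
    - {"jaw":3,"x":0.1,"y":0,"z":0.03,"rx":0,"ry":0,"rz":0}

```text
time_s: 19.2
position: [0.5321, -0.1805, 0.0576]
eef_rot: [-2.352, -2.083, 0.0]
wrist_force: [-0.2, -0.4, -4.9]
finger_gap: 0.0386
```

```bash
python3 - <<'E'
from h import *
s=env.get_state();print(s["time_s"],s["position"],s["eef_rot"],s["wrist_force"],abs(s["joint_velocities"]).max(),s["finger_gap"])
print(env.job_done())
E
```

```text
19.2 [ 0.53211667 -0.1805023   0.05756895] [-2.35150354e+00 -2.08327403e+00  5.83675039e-05] [-0.24339473 -0.39928798 -4.92696578] 0.0018023701028996647 0.03860781881981412
the job is handed in; nothing more can be done
None
```

I pushed the three chips off the far end of the medium plate with the scraper and stood the scraper back on the table to the right of the plate. I then carried the beam over the cores and handed in at 19.2 s with it held still above the plate. No verdict came back.

**Last checks, all passing:**
- **Chips and scraper:** all three chips are on the table past the plate's far end; the nearest is only about 3 mm from it. The scraper stands upright, clear of the plate.
- **Beam height:** the underside works out at about 29.6 mm, so roughly 9.6 mm above the plate. The wrist feels only the beam's weight, about 5 N, so nothing is touching.
- **Level and direction:** the gripper is level and its yaw matches the plate to about 0.2°. I read the beam's level from the gripper pose and one edge-width check, not from a separate height at each end.
- **Sideways centring:** within about 1 mm.
- **Cores:** they looked unmoved after the carry, judged by eye.

**Where the checks disagreed:** along the length, the views put the plate's centre up to about 3 mm apart. The measured margins were about 9 mm at the near end and 13.5 mm at the far end. I split the difference with a final 1 mm shift and did not take another picture after it. The two-view height of the beam before the grasp came out at about 32 mm instead of 40. I therefore took the underside height from where the gripper stood when it closed on the beam on the table.

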